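Take the safety cap off a steam cleaner: first stop, vent, press, turn past, lift off

TASK

The hand steam cleaner is to be refilled, so take its black safety cap off the proper way: turn it anticlockwise to the first stop, where it comes up a little, let it stand there unpressed for a couple of seconds so that the last pressure blows off, then press it down, turn it on past the stop until it comes free, and lift it off. Stand the cap grip up in the middle of the porcelain saucer and let go. Use a light hand: do not force the cap against its stops, ram it down or drop it, and leave the saucer and the other things on the worktop where they are.

Things in the scene. Friction and masses are not known exactly. Their poses are not given: they have to be found in the camera images.
- steamer: Hand steam cleaner, a light grey appliance 225 x 150 mm, shell 106 mm high; it stands firm and does not shift. Origin on the worktop below the filler neck, near the shell's middle; z up, x towards the black nozzle (its tip 166 mm out). The black loop handle on the -x side, 65 to 180 mm out, reaches 165 mm above the worktop, lower than the cap's bar.
- neck_rim (a point): Centre of the upper rim of the brass filler neck (64 mm outside diameter), 145 mm above the worktop, on the axis about which the cap turns. Axes as the steamer's. Below, a spring seat always pushes the cap up. Closed, the cap's origin is 20.5 mm below this rim and the spring pushes with 7 N. More than 35 N between cap and neck is forcing.
- bayonet (a point): Point on the neck axis, 10 mm below the rim: the hidden bayonet track; axes as the steamer's. Turned anticlockwise from above (about 0.1 N m) the cap meets the first stop after 10 to 45 degrees, different each time and to be felt (0.2 to 0.3 N m shows it). On the last 2 to 6 degrees the cam lets the spring (then 5 N) lift the cap 3 mm if the hand lets it rise: it vents, origin 17.5 mm below the rim.
- cap: Black safety cap, about 90 g, closing the neck with 1 mm play sideways. From below: a plug 40 mm across and 26 mm long (in the neck), a disc 69 mm across and 6 mm thick, and on it a straight grip bar. Origin: centre of the plug's underside, z up, x along the bar. The disc's top is at z = 32 mm, the bar's at z = 58 mm. Off the neck it stands on its plug.
- cap_bar (a point): Middle of the cap's grip bar (45 mm above the cap's origin, axes as the cap's). The bar is 46 mm long (x), 16 mm thick (y) and 26 mm high; it is gripped across its thickness, fingertips 2 to 5 mm above the disc.
- cap_lugs (a point): Point on the cap's axis 9.5 mm above its origin, axes as the cap's, level with two brass lugs at its +-y sides (9 mm wide, 27 mm out, 6 mm high). The first stop is a solid tooth 5.5 mm deep. With the cap pressed 6 to 8.5 mm below its venting height (8 to 10 N; then the disc meets the rim and force soars) the lugs pass under it and the cap turns on 37 degrees to a last solid stop.
- cap_disc (a point): Centre of the upper face of the cap's disc, 32 mm above the cap's origin, axes as the cap's. From 30 degrees past the first stop the lugs stand in notches and the cap is free: the spring raises it some 5 mm above its venting height and it lifts straight out, clear of the neck once the cap's origin is level with the rim.
- saucer: Porcelain saucer in a plain pale grey-green glaze, 156 mm across, 15 mm high, loose. Origin in the centre of its underside, z up; its flat floor, about 84 mm across, lies at z = 6 mm, and the rim rises outside it.
- tub_b: Bystander: plastic tub with clip lid, 130 x 90 x 50 mm, origin in the centre of its underside.
- spoon: Bystander: stainless spoon, 200 mm long, lying flat along its x, bowl to +x.
- jug: Bystander: clear plastic measuring jug, 78 mm across without its handle, 95 mm high, origin in the centre of its underside.
- brush: Bystander: round brush nozzle of the steam cleaner, 48 mm across, 58 mm high, standing on its bristles, origin in the centre of its underside.
- sauce_dish: Bystander: small brown stoneware dish, 84 mm across, 22 mm high, origin in the centre of its underside.

How it is judged (in metres and radians):
On the way, in this order (a step that is already met when the one before it is completed fails the run):
1. the cap has turned to its first stop: risen 3 mm from its closed height, still in the neck, standing there unpressed for a second (z of cap in the frame of steamer between 0.1262 and 0.1297 m and horizontal distance between cap and neck_rim below 0.005 m), for 1 s.
2. the cap is pressed down to pass the stop (z of cap in the frame of steamer below 0.1224 m and horizontal distance between cap and neck_rim below 0.005 m), for 0.05 s.
3. the cap is free and lifted out of the neck (z of cap in the frame of steamer above 0.155 m), for 0.1 s.
At the end, for the whole second after the job is handed in: The cap stands at rest on its plug, grip up (within 0.1 rad of upright), on the saucer's floor, its axis within 20 mm of the saucer's centre; the saucer lies flat (horizontal distance between cap and saucer below 0.02 m and z of cap in the frame of saucer between 0.003 and 0.009 m and angle between cap's own z axis and vertical below 0.1 rad and angle between saucer's own z axis and vertical below 0.06 rad and linear speed of cap below 0.02 m/s and angular speed of cap below 0.15 rad/s); the robot touches nothing.
It fails at once if the cap is forced: more than 35 N between the cap and the neck (contact force between cap and steamer above 35 N).
It fails at once if the cap is pressed hard on the saucer: more than 60 N between them (contact force between cap and saucer above 60 N).
It fails at once if the cap is dropped: it falls free of the fingers, faster than 0.5 m/s (linear speed of cap above 0.5 m/s and contact force between cap and the fingers below 0.02 N).
It fails at once if the saucer is pushed more than 30 mm (distance of saucer from where it was at the start of the episode above 0.03 m).
It fails at once if a bystander is pushed or lifted more than 30 mm (distance of any of tub_b, spoon, jug, brush, sauce_dish from where it was at the start of the episode above 0.03 m).
It also fails if it takes over 72 s, if anything falls off the work surface, if the arm or the gripper's body presses on something with over 40 N, if the wrist force passes 120 N, or if a joint passes its speed limit or range.

ROBOT

A 6-joint arm with a two-finger parallel gripper is mounted at the origin on the work surface. World frame = base frame: x ahead of the robot, y to its left, z up, the work surface at z = 0. Lengths are in m, angles in degrees, forces in N, time in s.
With the tool pointing down it reaches from about 0.375 to 0.75 m from the base axis. Payload 9 kg.
Tool frame: the origin (TCP) lies where the fingers leave the gripper's body, on its centre line; the fingertips stand 73 mm ahead of it and the grasp point (between the pads) lies 54 mm ahead of it (robot.tip_reach is the distance from the TCP to the fingertips, in m); z points along the fingers, y is the direction in which the jaws open and shut (so a half turn about z gives the same grasp; the last joint's range is limited). The gripper opens to 85 mm and grips with 20 to 120 N. Pads are 22 mm wide; open, the fingers measure 114 mm over their backs; the gripper's body (76 mm by 85 mm) begins 54 mm behind the grasp point. The pads swing forward as they close: fully open they stand 13 mm farther back than shut.
Start: joints at [-12.473, 5.964, 5.575, 89.605, 0, 77.527], TCP at [0.6, 0, 0.304] pointing down, gripper open.
Joint ranges: [-171.21, 171.21], [-48.23, 106.86], [-62.78, 66.21], [-105.2, 120.99], [-86.42, 89.51], [-180, 180]. Speed limits (degrees/s): [127.2, 127.2, 147.25, 180, 180, 180].

INTERFACE

Orientations are given as [roll, pitch, yaw] about the fixed x, y, z axes, in that order (R = Rz(yaw) Ry(pitch) Rx(roll)).
In Python, from plant import robot gives the robot as it stands. Calls block until the motion is done:
- robot.move_pose(position, orientation): joint-space move of the TCP to a pose.
- robot.line_to(position, vel=0.15, rotation=None, guard=None): straight line of the TCP; rotation=None keeps the orientation; vel is the mean speed in m/s. With guard (N) it stops when the force on the tool has changed by that much, and returns True; else False.
- robot.goto_joints(angles): joint-space move.
- robot.set_gripper(opening): finger opening in m; the grip force is fixed at half the most; returns when the fingers have stopped.
- robot.pause(seconds).
- robot.ik(position, orientation): joint angles nearest the present ones, or None.
- robot.observe(): the state.
- robot.grab_frame(name): name is "scene" or "side" or "wrist"; returns the picture (420x560x3 uint8, blue, green, red); there is no depth.
- robot.get_calibration(name): a dict with "vertical_fov" (degrees; the focal length in pixels is half the picture's height over the tangent of half this angle, whatever the lens; pixels are square), "cx", "cy" (the principal point, pixels), "rvec" (rotation vector, rad) and "tvec" (3), from world to camera coordinates, as OpenCV has them. Camera axes: x right, y down, z forward; pixel columns grow to the right and rows downward; lengths in m; the calibration is good to about 2 mm. A picture is of the moment at which its call begins: read the wrist's pose just before it. get_calibration takes no time and is no camera call; for the wrist camera it gives the pose at the moment of the call.
A pose or a line that the arm cannot do raises robot.IKError and nothing moves.
- robot.job_done(): hands the job in, once; it reports no verdict.
The state is a dict: "time": time; "q": joint angles; "qvel": joint speeds; "joint_torque": joint torques, N m; "tool_pos": TCP position; "tcp_rot": TCP orientation; "ft_force": force on the tool from outside, world axes, zero at the start; "torque": the same for the moment, N m; "gripper_width": finger opening in m.
Only numpy, scipy, OpenCV 4.12 (cv2) and the standard library are available. Lean on these libraries where they do the work, as an engineer would, in place of code of your own. Each camera call takes 0.05 s, during which the arm holds its last target.

## Working session

There is one attempt and no reset: what is moved stays moved. The work goes in short steps, each a Python script; the robot and the scene stay as the last script left them, time stands still between calls to the robot, and variables do not carry over. Pictures are saved under pics/ and viewed, and the job is handed in when it is done.

```bash
ls; mkdir -p pics
python3 - <<'E'
from plant import robot
import cv2
for n in ("scene","side","wrist"):
    c=robot.get_calibration(n); print(n,c)
    cv2.imwrite(f"pics/{n}0.png",robot.grab_frame(n))
o=robot.observe();print(o)
E
```

```text
pics
scene {'vertical_fov': 57.82997723324063, 'cx': 282.20837682640973, 'cy': 210.12035966965587, 'rvec': array([ 2.18184241,  1.55873624, -0.42135799]), 'tvec': array([-0.21363163, -0.42857348,  1.31329519])}
side {'vertical_fov': 53.96239927056789, 'cx': 283.47296923980196, 'cy': 219.09281023897148, 'rvec': array([ 2.48178817, -0.07124022,  0.01780176]), 'tvec': array([-0.58253864,  0.09983729,  1.26497415])}
wrist {'vertical_fov': 66.66103420391205, 'cx': 279.73341280444794, 'cy': 208.22171678672382, 'rvec': array([-2.85140616e+00,  8.79099989e-04,  3.77081795e-03]), 'tvec': array([-0.59944981, -0.03682307,  0.38019912])}
{'time': 0.15, 'q': array([-1.24737160e+01,  5.99209365e+00,  5.53985962e+00,  8.96063434e+01,
        6.79238898e-05,  7.75274515e+01]), 'qvel': array([-0.01889643, -0.11409292,  0.08097405,  0.09931837,  0.03570869,
       -0.0591954 ]), 'joint_torque': array([ 3.56894714e-03, -5.57353413e+01,  5.04006886e+01,  1.24952567e-02,
       -2.60494489e-04,  1.42527287e-05]), 'tool_pos': array([5.99822251e-01, 4.46872843e-05, 3.03311933e-01]), 'tcp_rot': array([-1.79942820e+02, -1.27173900e-02,  8.99988262e+01]), 'ft_force': array([-0.0093964 , -0.11220381,  1.16659727]), 'torque': array([-0.00083782,  0.00355749, -0.02238946]), 'gripper_width': 0.08550179693024915}
```

View pics/scene0.png

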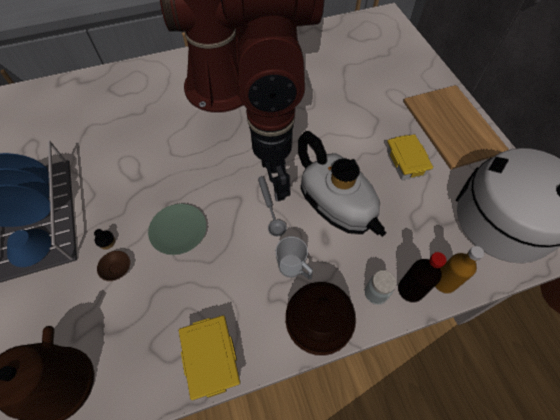

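View pics/side0.png

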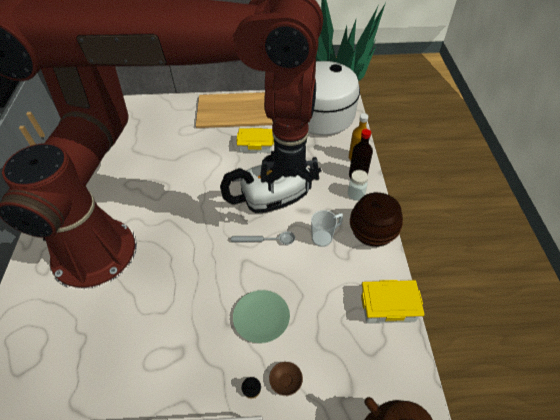

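View pics/wrist0.png

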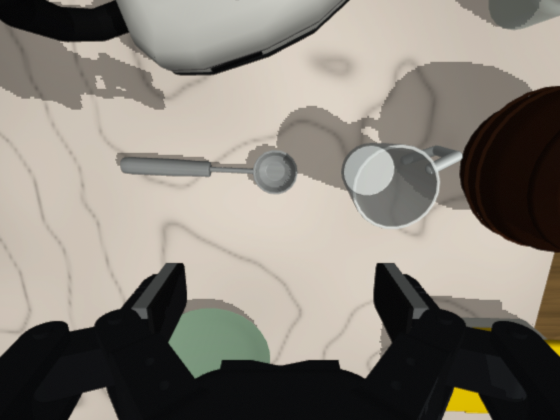

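The scene view shows the steamer with the cap at about (345,168) and the saucer at (178,229). I'll take a coarse fix from the rays, then look from above with the wrist camera.

```bash
cat > h.py <<'E'
import numpy as np, cv2
from plant import robot
def cam(n):
    c=robot.get_calibration(n); R=cv2.Rodrigues(np.array(c['rvec']))[0]; t=np.array(c['tvec']).ravel()
    f=210/np.tan(np.radians(c['vertical_fov']/2)); return R,t,f,c['cx'],c['cy']
def ray(C,uv):
    R,t,f,cx,cy=C; d=R.T@np.array([(uv[0]-cx)/f,(uv[1]-cy)/f,1]); return -R.T@t,d
def onz(C,uv,z):
    o,d=ray(C,uv); return o+d*(z-o[2])/d[2]
def proj(C,p):
    R,t,f,cx,cy=C; q=R@np.array(p)+t; return np.array([f*q[0]/q[2]+cx,f*q[1]/q[2]+cy])
E
python3 - <<'E'
from h import *
C=cam("scene")
print("cap",onz(C,(345,168),.165),"saucer",onz(C,(178,229),.01))
print("nozzle tip",onz(C,(381,230),.06),"handle",onz(C,(312,147),.14))
S=cam("side"); print("saucer side",onz(S,(260,315),.01))
for n in ("scene","side"):
    img=cv2.imread(f"pics/{n}0.png"); h=cv2.cvtColor(img,cv2.COLOR_BGR2HSV)
    m=cv2.inRange(h,(55,45,60),(95,160,220)); k,l,s,c=cv2.connectedComponentsWithStats(m)
    i=1+np.argmax(s[1:,4]); print(n,s[i],c[i]); 
    ct=max(cv2.findContours((l==i).astype('uint8'),0,1)[0],key=cv2.contourArea)
    P=np.array([onz(cam(n),p[0],.015)[:2] for p in ct],np.float32); print(cv2.minEnclosingCircle(P),P.mean(0),P.max(0),P.min(0))
W=cam("wrist"); o,d=ray(W,(280,208)); print("wrist",o,d); print(robot.get_calibration)
E
```

```text
cap [0.5662692  0.19474608 0.165     ] saucer [ 0.50871827 -0.24470247  0.01      ]
nozzle tip [0.70807943 0.24824509 0.06      ] handle [0.45961811 0.151099   0.14      ]
saucer side [ 0.50588658 -0.24252394  0.01      ]
scene [192 243   2   2   2] [192.5 243.5]
((0.5662853717803955, -0.21642756462097168), 0.0019362549064680934) [ 0.5662854  -0.21642756] [ 0.56727993 -0.21488395] [ 0.56529087 -0.21797118]
side [ 233  291   56   52 2267] [260.76179974 316.17159241]
((0.5078660249710083, -0.24468420445919037), 0.07624007016420364) [ 0.50737625 -0.24680255] [ 0.582816   -0.17160651] [ 0.43287486 -0.32012504]
wrist [0.60048047 0.07290797 0.37344247] [-0.001666   -0.28550227 -0.9583772 ]
<function make.<locals>.<lambda> at 0x7f1dd0b196c0>
```

Run:
```python
from h import *
for i,(p) in enumerate([(0.566,0.105,0.34),(0.53,0.125,0.31)]):
    robot.move_pose(p,[180,0,90]); robot.pause(.3)
    np.save(f"pics/c{i}.npy",np.array([*robot.get_calibration("wrist")["rvec"],*robot.get_calibration("wrist")["tvec"]]))
    cv2.imwrite(f"pics/w1_{i}.png",robot.grab_frame("wrist"))
o=robot.observe(); print(o['time'],o['tool_pos'],o['tcp_rot'],o['q'])
cv2.imwrite("pics/scene1.png",robot.grab_frame("scene"))
for y in range(-180,181,30): print(y,robot.ik([0.566,.195,.24],[180,0,y]))
```

```text
1.7 [0.5305437  0.12466627 0.31037243] [1.79964867e+02 2.22529635e-03 8.99688202e+01] [-5.32570465e-01 -3.61167182e+00 -3.45117597e+00  9.01253446e+01
 -1.91776758e-03  8.94986080e+01]
-180 [ 6.50720484  5.53988429 -1.51181481 82.94830089  0.          6.50720484]
-150 [  6.50720484   5.53988429  -1.51181481  82.94830089   0.
 -23.49279516]
-120 [  6.50720484   5.53988429  -1.51181481  82.94830089   0.
 -53.49279516]
-90 [  6.50720484   5.53988429  -1.51181481  82.94830089   0.
 -83.49279516]
-60 [   6.50720484    5.53988429   -1.51181481   82.94830089    0.
 -113.49279516]
-30 [   6.50720484    5.53988429   -1.51181481   82.94830089    0.
 -143.49279516]
0 [   6.50720484    5.53988429   -1.51181481   82.94830089    0.
 -173.49279516]
30 [  6.50720484   5.53988429  -1.51181481  82.94830089   0.
 156.50720484]
60 [  6.50720484   5.53988429  -1.51181481  82.94830089   0.
 126.50720484]
90 [ 6.50720484  5.53988429 -1.51181481 82.94830089  0.         96.50720484]
120 [ 6.50720484  5.53988429 -1.51181481 82.94830089  0.         66.50720484]
150 [ 6.50720484  5.53988429 -1.51181481 82.94830089  0.         36.50720484]
180 [ 6.50720484  5.53988429 -1.51181481 82.94830089  0.          6.50720484]
```

View pics/w1_0.png

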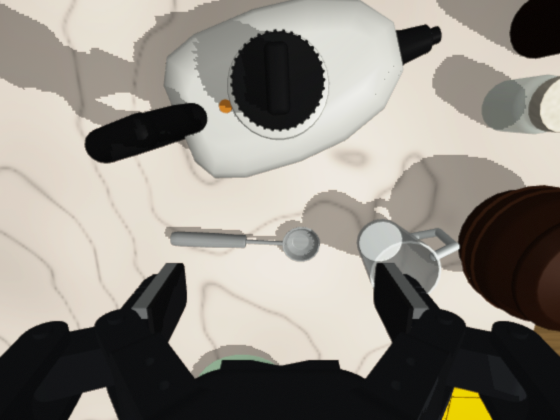

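View pics/w1_1.png

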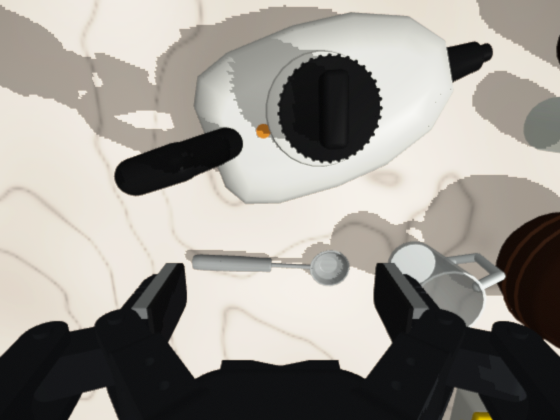

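Both wrist views show the cap, with its disc at about (278,82) and (330,108) and the bar nearly upright in the image. I'll fit the disc circle and enlarge the bar.

Run:
```python
from h import *
b=cam("wrist")
out=[]
for i,(u,v) in enumerate([(278,82),(330,108)]):
    a=np.load(f"pics/c{i}.npy"); C=(cv2.Rodrigues(a[:3])[0],a[3:],*b[2:])
    img=cv2.imread(f"pics/w1_{i}.png"); g=cv2.cvtColor(img,cv2.COLOR_BGR2GRAY)
    m=(g<70).astype('uint8'); k,l,s,c=cv2.connectedComponentsWithStats(m); i0=l[v,u+25]; 
    print(s[i0])
    ct=max(cv2.findContours((l==i0).astype('uint8'),0,1)[0],key=cv2.contourArea)
    hull=cv2.convexHull(ct)
    P=np.array([onz(C,p[0],.1535)[:2] for p in hull],np.float32); print("disc",cv2.minEnclosingCircle(P),cv2.fitEllipse(P))
    cr=img[v-65:v+65,u-65:u+65].astype(float); cr=np.clip((cr/255)**.5*2.2*255-60,0,255)
    out.append(cv2.resize(cr.astype('uint8'),(390,390),interpolation=cv2.INTER_CUBIC))
cv2.imwrite("pics/bar.png",np.hstack(out))
```

```text
[ 230   30   95  101 7151]
disc ((0.5643197298049927, 0.19935238361358643), 0.03533755615353584) ((0.5643015503883362, 0.199344202876091), (0.0697970762848854, 0.07021483778953552), 99.94982147216797)
[ 278   54  104  109 8455]
disc ((0.5649234056472778, 0.19900500774383545), 0.035348080098629) ((0.5648427605628967, 0.19913490116596222), (0.07002166658639908, 0.07025148719549179), 86.66978454589844)
```

View pics/bar.png

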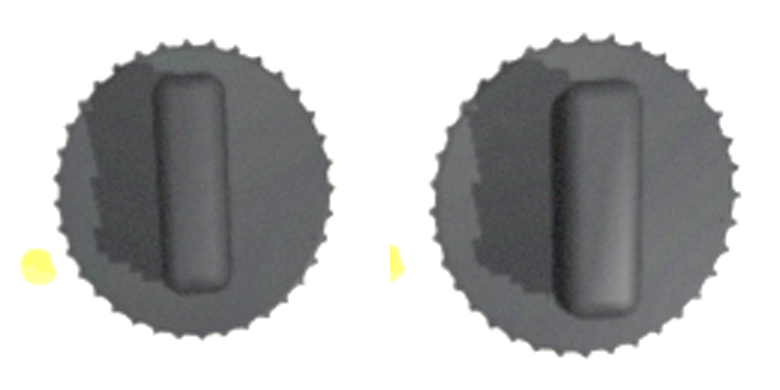

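Run:
```python
from h import *
b=cam("wrist")
for i,(ox,oy,pts) in enumerate([(213,17,[(222,95),(231,280),(155,95),(163,280),(187,73),(197,291)]),(135,43,[(639,95),(639,300),(566,100),(566,300),(604,79),(604,318)])]):
    a=np.load(f"pics/c{i}.npy"); C=(cv2.Rodrigues(a[:3])[0],a[3:],*b[2:])
    P=[onz(C,(ox+x/3,oy+y/3),.1815)[:2] for x,y in pts]
    for j in (0,2,4):
        d=P[j]-P[j+1]; print(i,P[j],P[j+1],np.degrees(np.arctan2(d[1],d[0])),(P[j]+P[j+1])/2)
```

```text
0 [0.57117149 0.21689255] [0.57338211 0.17865221] 93.30851089754036 [0.5722768  0.19777238]
0 [0.5566871  0.21693108] [0.55790472 0.17868757] 91.82360472491338 [0.55729591 0.19780932]
0 [0.56363221 0.22120583] [0.56563626 0.17626856] 92.55349857210723 [0.56463424 0.19873719]
1 [0.57066441 0.21852983] [0.57298269 0.17964324] 93.41173319880424 [0.57182355 0.19908653]
1 [0.5566231  0.21765736] [0.55805904 0.17966657] 92.16457848326795 [0.55734107 0.19866196]
1 [0.56377607 0.22139083] [0.56600655 0.17601488] 92.81413488463681 [0.56489131 0.19870285]
```

Run:
```python
from h import *
robot.move_pose([.5646,.199,.275],[180,0,92.7]); robot.set_gripper(.040); robot.pause(.3)
o=robot.observe(); print(o['time'],o['tool_pos'],o['tcp_rot'],o['ft_force'],o['torque'],o['gripper_width'])
cv2.imwrite("pics/w2.png",robot.grab_frame("wrist"))
C=cam("wrist"); print(proj(C,[.5646,.199,.182]),proj(C,[*o['tool_pos'][:2],.182]))
```

```text
3.0083 [0.56460441 0.19899579 0.27497689] [-1.79999279e+02  8.40095685e-04  9.27006030e+01] [ 0.15237356  0.29598955 -0.37435712] [ 0.0367387  -0.00218966  0.01845711] 0.03973201504283009
[279.23154312 249.90134558] [279.23913047 249.90867248]
```

View pics/w2.png

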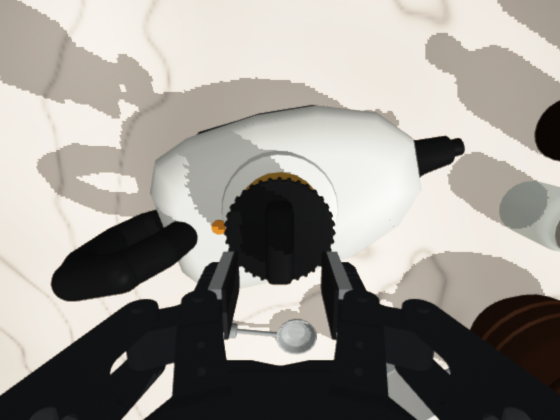

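The bar is centred between the pads at about column 280. I'll descend and find its centre by touch.

```bash
cat >> h.py <<'E'
def st(tag=""):
    o=robot.observe(); print(tag,round(o['time'],2),np.round(o['tool_pos']*1000,2),"yaw",np.round(o['tcp_rot'][2],2),"F",np.round(o['ft_force'],2),"Tz",np.round(o['torque'],3),"w",round(o['gripper_width']*1000,2)); return o
E
python3 - <<'E'
from h import *
print(robot.line_to([.5646,.199,.2335],vel=.05,guard=4)); st("down")
robot.set_gripper(.024); robot.pause(.2); o=st("narrow")
p=o['tool_pos']; y=np.radians(92.7); j=np.array([np.sin(y),-np.cos(y),0]) # jaw dir
c=np.array([.5646,.199,.2335]); e=[]
for s in (1,-1):
    print(robot.line_to(c+s*.006*j,vel=.006,guard=1.5)); o=st("touch"); e.append((o['tool_pos']-c)@j); robot.line_to(c,vel=.03)
print(e,j)
E
```

```text
False
down 4.04 [564.78 199.02 233.9 ] yaw 92.7 F [-0.34 -0.14  0.53] Tz [ 0.005 -0.073 -0.003] w 39.98
narrow 4.54 [564.61 199.   233.52] yaw 92.7 F [ 0.04 -0.69  0.07] Tz [0.022 0.002 0.013] w 23.83
True
touch 5.22 [568.2  199.14 232.94] yaw 92.7 F [0.94 0.53 0.88] Tz [-0.012 -0.004  0.03 ] w 23.96
True
touch 6.21 [560.36 198.76 233.28] yaw 92.7 F [1.91 0.18 1.8 ] Tz [ 0.022 -0.462  0.014] w 23.88
[np.float64(0.003603155932090787), np.float64(-0.004242176414004299)] [0.99888987 0.04710645 0.        ]
```

Run:
```python
from h import *
y=np.radians(92.7); j=np.array([np.sin(y),-np.cos(y),0])
c=np.array([.5646,.199,.2335])-.0003*j
robot.line_to(c,vel=.03); robot.set_gripper(.018); st("18")
robot.set_gripper(.010); st("grip"); robot.pause(.3); 
for _ in range(3): st("grip"); robot.pause(.1)
print(c)
```

```text
18 7.0 [564.28 198.97 233.49] yaw 92.7 F [0.04 0.75 0.56] Tz [0.065 0.05  0.001] w 17.96
grip 7.22 [564.39 198.99 233.73] yaw 92.7 F [0.06 0.03 1.41] Tz [0.022 0.025 0.035] w 14.82
grip 7.52 [564.38 199.01 233.72] yaw 92.7 F [-0.5   0.21  3.74] Tz [-0.045  0.083 -0.014] w 14.65
grip 7.62 [564.38 198.97 233.7 ] yaw 92.7 F [-0.2  -0.02  3.59] Tz [-0.05  -0.02   0.049] w 14.74
grip 7.72 [564.38 198.98 233.69] yaw 92.7 F [ 0.63 -0.49  3.82] Tz [-0.058  0.041  0.017] w 15.2
[0.56430033 0.19898587 0.2335    ]
```

Run:
```python
from h import *
c=np.array([.5643,.19899,.2335])
for k in range(1,5):
    robot.line_to(c,rotation=[180,0,92.7+2*k]); robot.pause(.1); o=st(k)
    if o['torque'][2]>9: break
```

```text
1 8.17 [564.35 198.98 233.67] yaw 94.66 F [ 0.41 -0.68  5.8 ] Tz [-0.156  0.225  0.049] w 14.77
2 8.52 [564.38 199.   233.66] yaw 96.66 F [ 0.25 -0.77  5.38] Tz [-0.142  0.196  0.052] w 14.98
3 8.87 [564.39 198.98 233.66] yaw 98.64 F [-0.3   0.01  5.06] Tz [-0.068  0.095  0.094] w 14.78
4 9.22 [564.43 198.96 233.66] yaw 100.63 F [0.08 1.21 5.44] Tz [-0.124  0.138  0.056] w 14.73
```

```bash
cat >> h.py <<'E'
def avg(n=4,dt=.03):
    F=[];T=[]
    for _ in range(n):
        o=robot.observe();F.append(o['ft_force']);T.append(o['torque']);robot.pause(dt)
    return o,np.mean(F,0),np.mean(T,0)
E
python3 - <<'E'
from h import *
c=np.array([.5643,.19899,.2335])
for a in np.arange(102.2,140,1.5):
    robot.line_to(c,rotation=[180,0,a]); o,F,T=avg()
    print(a,round(o['time'],2),np.round(o['tool_pos']*1000,2),np.round(o['tcp_rot'][2],2),np.round(F,2),np.round(T,3))
    if abs(T[2])>.16 or np.hypot(*F[:2])>6: break
E
```

```text
102.2 9.57 [564.41 199.01 233.65] 102.14 [ 0.49 -0.41  5.35] [-0.112  0.067  0.033]
103.7 9.95 [564.41 199.   233.66] 103.64 [-0.2  -0.32  4.75] [-0.089  0.055  0.045]
105.2 10.33 [564.44 198.98 233.67] 105.14 [-0.33 -0.72  4.68] [-0.121  0.067  0.038]
106.7 10.72 [564.44 198.98 233.65] 106.64 [ 0.17 -0.3   5.26] [-0.09   0.056  0.055]
108.2 11.1 [564.45 198.98 233.67] 108.13 [ 0.05 -0.12  5.35] [-0.113  0.05   0.038]
109.7 11.48 [564.43 198.99 233.66] 109.64 [ 0.27 -0.37  4.71] [-0.123  0.047  0.046]
111.2 11.87 [564.42 198.97 233.62] 111.13 [-0.13 -0.59  5.03] [-0.088  0.033  0.059]
112.7 12.25 [564.45 199.   233.67] 112.64 [ 0.13 -0.35  5.24] [-0.137  0.034  0.063]
114.2 12.63 [564.42 199.   233.64] 114.14 [-0.3  -0.35  5.13] [-0.113  0.03   0.047]
115.7 13.02 [564.45 199.   233.66] 115.64 [ 0.37 -0.32  5.18] [-0.075  0.014  0.036]
117.2 13.4 [564.43 199.01 233.66] 117.14 [ 0.41 -0.03  4.97] [-0.117  0.059  0.042]
118.7 13.78 [564.44 199.   233.66] 118.63 [0.22 0.13 5.43] [-0.129  0.025  0.038]
120.2 14.17 [564.44 198.98 233.67] 120.14 [ 0.07 -0.17  4.95] [-0.117  0.035  0.024]
121.7 14.55 [564.45 199.01 233.68] 121.64 [ 0.3  -0.04  4.83] [-0.082  0.026  0.05 ]
123.2 14.93 [564.45 199.01 233.69] 123.14 [0.33 0.03 5.09] [-0.085  0.046  0.033]
124.7 15.32 [564.45 198.99 233.74] 124.64 [0.15 0.34 5.76] [-0.095  0.048  0.027]
126.2 15.7 [564.45 199.03 233.78] 126.14 [-0.41 -0.01  5.6 ] [-0.074  0.069  0.003]
127.7 16.08 [564.45 199.03 233.83] 127.63 [-0.33 -0.05  5.96] [-0.069  0.117  0.007]
129.2 16.47 [564.47 199.04 233.83] 129.14 [-0.   -0.12  5.75] [-0.042  0.095  0.034]
130.7 16.85 [564.47 199.07 233.83] 130.64 [-0.36 -0.15  6.52] [-0.015  0.097  0.027]
132.2 17.23 [564.46 199.08 233.82] 132.14 [-0.    0.43  6.38] [-0.014  0.089  0.032]
133.7 17.62 [564.45 199.08 233.84] 133.63 [-0.37  0.11  5.8 ] [ 0.023  0.113 -0.114]
135.2 18.0 [564.47 199.03 233.84] 135.09 [0.05 0.14 6.18] [ 0.067  0.114 -0.463]
```

The first stop shows at about 133.5°, with torque rising to −0.46 N m. I'll ease back and let the cap rise.

Run:
```python
from h import *
c=np.array([.5643,.19899,.2335])
robot.line_to(c,rotation=[180,0,133.7]); 
for dz in (0,.001,.002,.0026,.003,.0034):
    robot.line_to(c+[0,0,dz],vel=.02); robot.pause(.05); o,F,T=avg(3)
    print(dz,round(o['time'],2),np.round(o['tool_pos']*1000,2),np.round(o['tcp_rot'][2],2),np.round(F,2),np.round(T,3))
    if F[2]<-1.5: break
```

```text
0 18.65 [564.43 199.08 233.8 ] 133.62 [-0.53  0.43  6.27] [-0.026  0.102 -0.159]
0.001 19.05 [564.43 199.06 234.59] 133.68 [0.55 0.93 4.95] [ 0.155 -0.175 -0.207]
0.002 19.45 [564.37 199.01 235.43] 133.7 [2.74 1.44 1.95] [ 0.288 -0.519 -0.237]
0.0026 19.85 [564.32 198.98 235.91] 133.7 [ 3.88  1.46 -0.74] [ 0.332 -0.837 -0.267]
0.003 20.25 [564.27 198.96 236.38] 133.7 [ 3.78  1.32 -1.43] [ 0.344 -0.879 -0.291]
0.0034 20.65 [564.25 198.98 236.73] 133.7 [ 4.08  1.13 -3.63] [ 0.288 -0.926 -0.291]
```

```bash
python3 - <<'E'
from h import *
c=np.array([.5643,.19899,.2335])
robot.line_to(c+[0,0,.003],vel=.02); robot.set_gripper(.026); robot.pause(.3); st("open")
cv2.imwrite("pics/w3.png",robot.grab_frame("wrist")); cv2.imwrite("pics/side3.png",robot.grab_frame("side"));cv2.imwrite("pics/scene3.png",robot.grab_frame("scene"))
robot.pause(1.6); st("open")
E
python3 - <<'E'
import cv2,numpy as np
a=cv2.imread("pics/w3.png"); s=cv2.imread("pics/scene3.png")[120:260,260:420]
cv2.imwrite("pics/v3.png",np.vstack([np.hstack([a[120:400,140:420],cv2.resize(s,(320,280))])]))
E
```

```text
open 21.5 [564.24 198.98 236.48] yaw 133.7 F [ 0.13 -0.01  0.63] Tz [-0.032  0.007  0.013] w 26.13
open 23.25 [564.3  199.   236.49] yaw 133.7 F [ 0.13 -0.01 -0.18] Tz [-0.049  0.014  0.003] w 25.88
```

View pics/v3.png

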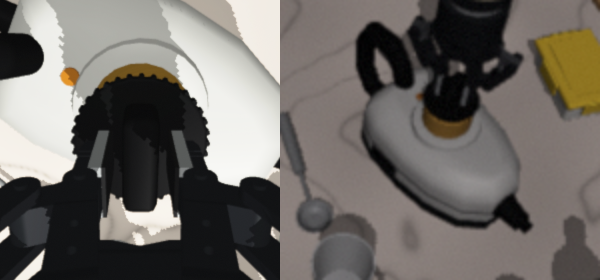

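Run:
```python
from h import *
c=np.array([.5643,.19899,.2365])
print(robot.line_to([.5643,.19899,.2305],vel=.005,guard=2)); st("touch")
robot.line_to(c,vel=.03); robot.pause(.1)
y=np.radians(133.7); j=np.array([np.sin(y),-np.cos(y),0]);e=[]
for s in (1,-1):
    print(robot.line_to(c+s*.007*j,vel=.008,guard=1.8)); o=st("side"); e.append((o['tool_pos']-c)@j); robot.line_to(c,vel=.03); robot.pause(.1)
print(e)
```

```text
True
touch 24.12 [564.28 198.97 231.95] yaw 133.7 F [-0.21  0.16  5.03] Tz [ 0.006 -0.017 -0.019] w 25.86
True
side 25.2 [567.82 202.57 235.93] yaw 133.7 F [-0.2   0.51 -0.08] Tz [-0.02  -0.006 -0.052] w 25.66
True
side 26.24 [560.86 195.77 236.27] yaw 133.7 F [1.71 1.42 1.29] Tz [ 0.321 -0.372 -0.032] w 26.16
[np.float64(0.005017187355130428), np.float64(-0.004711698332187039)]
```

The touch came at 231.95 mm, which puts the disc at about 160 mm, so the cap has risen to venting height. It stood unpressed for over 2 s. Next I'll regrip and press down with force readings.

Run:
```python
from h import *
c=np.array([.5644,.19890,.2365])
robot.line_to(c,vel=.03); robot.set_gripper(.010); robot.pause(.2); st("grip")
robot.line_to(c,rotation=[180,0,133.0]); st("back")
for dz in (.002,.004,.005,.006,.0065,.007):
    robot.line_to(c-[0,0,dz],vel=.02); o,F,T=avg(3)
    print(dz,round(o['time'],2),np.round(o['tool_pos']*1000,2),np.round(o['tcp_rot'][2],2),np.round(F,2),np.round(T,3))
    if F[2]>14: break
```

```text
grip 27.35 [564.49 198.97 236.67] yaw 133.7 F [0.45 1.46 1.26] Tz [ 0.227 -0.055 -0.165] w 14.84
back 27.6 [564.26 198.91 236.66] yaw 133.0 F [-1.59  0.95  4.3 ] Tz [ 0.054  0.357 -0.086] w 14.67
0.002 27.92 [564.32 198.91 234.7 ] 133.01 [-1.87  0.76  4.55] [ 0.069  0.562 -0.054]
0.004 28.27 [564.38 198.95 232.86] 133.01 [-3.15 -0.19  6.24] [ 0.004  0.706 -0.026]
0.005 28.62 [564.39 198.93 231.98] 133.01 [-3.05 -0.34  7.09] [ 0.009  0.8   -0.042]
0.006 28.97 [564.4  198.91 231.1 ] 133.01 [-3.23  0.27  8.27] [ 0.011  0.844 -0.009]
0.0065 29.32 [564.41 198.92 230.67] 133.01 [-3.64  0.04  8.63] [-0.004  0.877 -0.017]
0.007 29.67 [564.41 198.91 230.19] 133.01 [-3.4   0.    8.44] [-0.042  0.945 -0.005]
```

Run:
```python
from h import *
c=np.array([.5645,.19890,.2365-.0074])
robot.line_to(c,vel=.02)
for a in np.arange(134.5,168,1.7):
    robot.line_to(c,rotation=[180,0,a]); o,F,T=avg(3)
    print(round(a,1),round(o['time'],2),np.round(o['tool_pos']*1000,2),np.round(o['tcp_rot'][2],2),np.round(F,2),np.round(T,3))
    if abs(T[2])>.22 or F[2]>16: break
```

```text
134.5 30.27 [564.63 198.93 229.91] 134.51 [-2.97  0.16  8.69] [-0.021  0.841  0.012]
136.2 30.62 [564.77 198.95 229.99] 136.21 [-2.48  0.59  7.89] [-0.001  0.686  0.038]
137.9 30.97 [564.88 198.94 230.02] 137.91 [-2.62  0.1   8.64] [0.027 0.524 0.013]
139.6 31.32 [564.99 198.93 230.1 ] 139.61 [-1.12 -0.19  8.95] [0.034 0.465 0.004]
141.3 31.67 [565.05 198.96 230.16] 141.31 [-1.35  0.26  8.66] [0.052 0.41  0.02 ]
143.0 32.02 [565.09 198.97 230.19] 143.01 [-1.05  0.65  8.46] [0.027 0.314 0.042]
144.7 32.37 [565.12 198.98 230.19] 144.71 [-0.88  0.84  8.42] [0.082 0.289 0.042]
146.4 32.72 [565.14 198.99 230.2 ] 146.41 [-0.61  0.57  8.75] [0.075 0.253 0.028]
148.1 33.07 [565.17 198.97 230.2 ] 148.11 [-0.68  0.82  9.11] [ 0.072  0.218 -0.004]
149.8 33.42 [565.2  198.99 230.24] 149.81 [-0.76  0.54  8.33] [0.09  0.232 0.011]
151.5 33.77 [565.19 198.96 230.22] 151.51 [-0.67  0.34  9.04] [0.095 0.253 0.022]
153.2 34.12 [565.22 198.94 230.25] 153.21 [-0.22  0.35  8.92] [0.03  0.203 0.013]
154.9 34.47 [565.22 198.9  230.24] 154.9 [-0.29  0.12  9.08] [ 0.07   0.216 -0.012]
156.6 34.82 [565.21 198.93 230.24] 156.6 [-0.62 -0.17  8.46] [0.034 0.183 0.016]
158.3 35.17 [565.23 198.94 230.23] 158.31 [-0.15  0.06  8.61] [0.056 0.204 0.013]
160.0 35.52 [565.21 198.96 230.23] 160.01 [-0.6   0.47  8.27] [0.041 0.148 0.013]
161.7 35.87 [565.23 198.98 230.24] 161.71 [0.11 0.24 8.46] [0.056 0.172 0.012]
163.4 36.22 [565.23 198.96 230.22] 163.41 [-0.21  0.74  8.47] [0.066 0.152 0.019]
165.1 36.57 [565.25 198.96 230.26] 165.11 [-0.82  0.3   8.14] [0.08  0.162 0.015]
166.8 36.92 [565.22 198.96 230.25] 166.81 [-0.34  0.2   8.48] [ 0.089  0.194 -0.014]
```

It passed the stop and is now about 33° on. I'll lift slowly with a guard.

Run:
```python
from h import *
c=np.array([.5645,.19890,.2291])
for z in (.232,.235,.238,.241,.244,.247):
    robot.line_to([c[0],c[1],z],vel=.02); o,F,T=avg(3)
    print(z,round(o['time'],2),np.round(o['tool_pos']*1000,2),np.round(o['tcp_rot'][2],2),np.round(F,2),np.round(T,3))
    if F[2]<-6: break
```

```text
0.232 37.31 [565.19 198.95 232.94] 166.8 [-0.02  0.47  7.4 ] [0.124 0.07  0.012]
0.235 37.71 [565.16 198.96 235.63] 166.8 [0.8  0.19 5.06] [ 0.146 -0.105  0.002]
0.238 38.11 [564.77 198.86 238.07] 166.8 [1.93 0.56 2.44] [ 0.112 -0.443 -0.013]
0.241 38.51 [564.29 198.85 240.7 ] 166.8 [0.57 0.21 0.74] [-0.074 -0.122 -0.007]
0.244 38.91 [564.34 198.93 243.77] 166.8 [-0.18  0.13 -0.63] [ 0.04  -0.006  0.001]
0.247 39.31 [564.54 198.91 247.1 ] 166.8 [ 0.14  0.13 -0.88] [-0.013 -0.016 -0.001]
```

The cap is free, so I'll lift it and carry it over, with a stop to see the saucer from the wrist.

Run:
```python
from h import *
robot.line_to([.5645,.1989,.33],vel=.1)
robot.move_pose([.507,-.335,.33],[180,0,90]); robot.pause(.3); st()
C=cam("wrist"); img=robot.grab_frame("wrist"); cv2.imwrite("pics/w4.png",img)
s=robot.grab_frame("side"); cv2.imwrite("pics/side4.png",s)
h=cv2.cvtColor(img,cv2.COLOR_BGR2HSV); m=cv2.inRange(h,(50,30,40),(95,200,255)); k,l,s,c=cv2.connectedComponentsWithStats(m)
i=1+np.argmax(s[1:,4]); print(s[i],c[i])
ct=max(cv2.findContours((l==i).astype('uint8'),0,1)[0],key=cv2.contourArea)
P=np.array([onz(C,p[0],.015)[:2] for p in ct],np.float32); print(cv2.minEnclosingCircle(P),cv2.fitEllipse(P))
```

```text
42.57 [ 507.27 -334.58  330.01] yaw 90.05 F [ 0.2  -0.32 -1.07] Tz [ 0.004 -0.06   0.026] w 14.92
[  213    22   136   143 15162] [280.67392165  93.48100514]
((0.5083956122398376, -0.24554139375686646), 0.077357217669487) ((0.5083327293395996, -0.24527105689048767), (0.15244229137897491, 0.15305966138839722), 89.44081115722656)
```

View pics/w4.png

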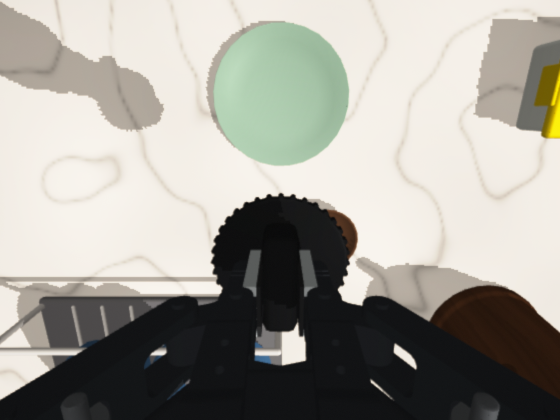

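View pics/side4.png

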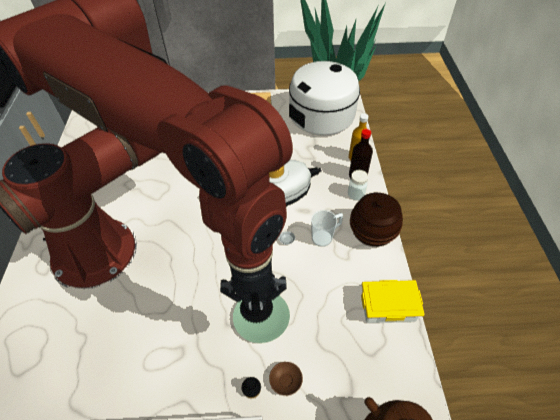

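The wrist view puts the saucer at pixel (281,93), which is (0.508, −0.245), agreeing with the side view. The cap hangs upright in the grip. Next I'll lower it with a guard.

Run:
```python
from h import *
p=[.5083,-.2453]
robot.move_pose([*p,.20],[180,0,90]); robot.line_to([*p,.125],vel=.06); robot.pause(.2); st("above")
print(robot.line_to([*p,.108],vel=.01,guard=2.5)); o=st("touch"); robot.pause(.1); o,F,T=avg(); print(F,T,o['tool_pos'])
cv2.imwrite("pics/side5.png",robot.grab_frame("side"));cv2.imwrite("pics/w5.png",robot.grab_frame("wrist"))
```

```text
above 44.94 [ 508.42 -245.38  125.27] yaw 90.0 F [ 0.21  1.34 -0.61] Tz [-0.001  0.001  0.035] w 14.93
True
touch 45.95 [ 508.32 -245.32  115.26] yaw 90.0 F [ 0.92 -1.21  3.79] Tz [-0.074 -0.068 -0.016] w 14.85
[ 0.49924766 -0.83419502  5.12539075] [-0.03370769 -0.02679107 -0.02372506] [ 0.50832016 -0.24531239  0.11524604]
```

View pics/w5.png

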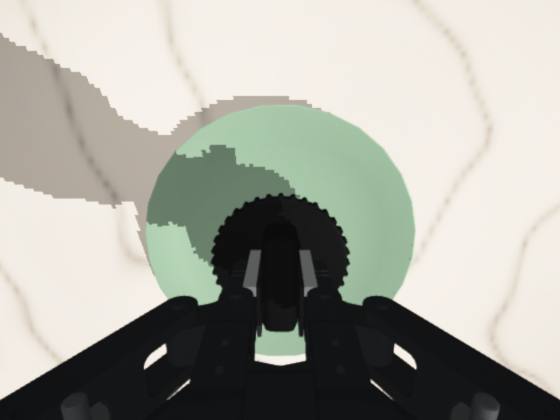

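Contact came at z = 115.25 mm, as expected for the saucer floor. The cap sits centrally in the saucer with its disc at about (281,260). I'll release it and withdraw.

Run:
```python
from h import *
p=[.5083,-.2453]
robot.set_gripper(.034); st("open"); robot.line_to([*p,.19],vel=.06); robot.move_pose([.507,-.335,.32],[180,0,90]); robot.pause(.4); st()
C=cam("wrist"); img=robot.grab_frame("wrist"); cv2.imwrite("pics/w6.png",img)
cv2.imwrite("pics/side6.png",robot.grab_frame("side"))
g=cv2.cvtColor(img,cv2.COLOR_BGR2GRAY); h=cv2.cvtColor(img,cv2.COLOR_BGR2HSV)
m=cv2.inRange(h,(50,30,40),(95,200,255)); ct=max(cv2.findContours(m,0,1)[0],key=cv2.contourArea)
P=np.array([onz(C,q[0],.015)[:2] for q in ct],np.float32); print("saucer",cv2.fitEllipse(P))
x,y,w,hh=cv2.boundingRect(ct); d=np.zeros_like(g); d[y:y+hh,x:x+w]=(g[y:y+hh,x:x+w]<45)*255
ct=max(cv2.findContours(d,0,1)[0],key=cv2.contourArea); P=np.array([onz(C,q[0],.036)[:2] for q in cv2.convexHull(ct)],np.float32); print("cap",cv2.minEnclosingCircle(P))
```

```text
open 46.61 [ 507.62 -244.73  114.08] yaw 90.0 F [-0.12 -0.37 -0.04] Tz [-0.03  -0.058  0.013] w 33.9
 49.09 [ 507.   -334.52  319.52] yaw 90.03 F [ 0.14  0.46 -0.16] Tz [-0.001  0.008  0.002] w 33.95
saucer ((0.5083622336387634, -0.2452942430973053), (0.1527949720621109, 0.1531452089548111), 72.30371856689453)
cap ((0.5080678462982178, -0.24470093846321106), 0.034466296434402466)
```

View pics/w6.png

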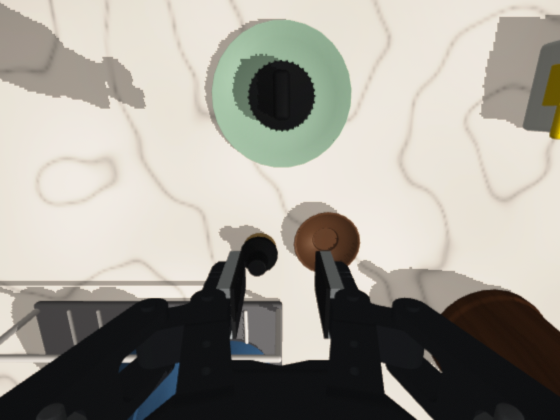

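View pics/side6.png

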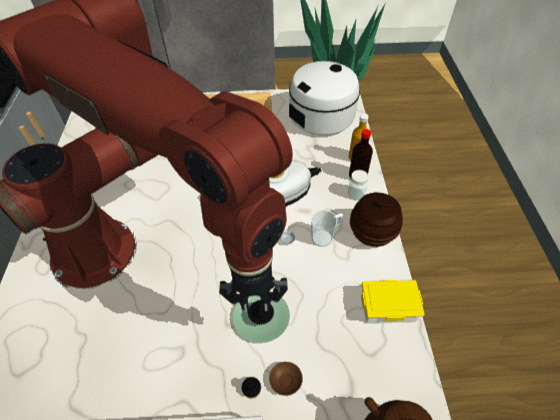

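The cap stands upright on the saucer at pixel (282,95), less than 1 mm from the middle. The gripper is clear of everything, so I'm handing in.

```bash
python3 -c "
from plant import robot
print(robot.job_done())"
```

```text
the job is handed in; nothing more can be done
None
```

The cap is off the steam cleaner and stands grip up in the middle of the saucer. I handed the job in at about 49 s of the 72 s allowed; no verdict is reported.

**First stop:** I turned the cap anticlockwise from 92.7° and felt the stop at about 133.5°, where the torque peaked at 0.46 N m. That is more than the 0.2–0.3 N m needed to show it, so I eased back at once.

**Venting:** I let the cap rise, opened the fingers and left it unpressed for about 2 s. A light touch on the disc then showed it at about 160 mm, against 159.5 mm expected at venting height.

**Passing the stop:** I pressed it down about 6.5 mm with 8–9 N, turned it on about 33°, and it lifted out freely.

**Saucer:** The cap touched the floor lightly, at about 5 N, and I released it there. The final wrist picture puts its axis about 0.7 mm from the saucer's centre, with the saucer within 0.1 mm of where I measured it before. The gripper was clear of everything.

**Disagreements and limits:**
- **Lift zone:** The cap seemed to be freed to rise over about 8°, rather than the stated 2–6°, possibly because it slipped a little in the grip.
- **Sideways forces:** There were 3–4 N of sideways force and up to 0.95 N m of tilting moment while I raised and pressed the cap.
- **Bystanders:** I checked them only by eye in the last pictures. Those in view looked unmoved.

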